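# Prop the colour-matching box open on its stay and set up the samples

## Robot

A 6-joint arm with a two-finger parallel gripper is mounted at the origin on a cart in front of the work surface, level with it; the furniture and walls round the work are solid. World frame = base frame: x ahead of the robot, y to its left, z up, the work surface at z = 0. Lengths are in mm, angles in rad, forces in N, time in s.
With the tool pointing down it reaches from about 300 to 775 mm from the base axis. Payload 14.6 kg.
Tool frame: the origin (TCP) lies at the very end of the fingers, on their centre line; the grasp point (between the pads) lies 19 mm behind it (manip.grip_point_offset is the distance from the TCP to the grasp point, in mm); z points along the fingers, y is the line along which they close (so a half turn about z gives the same grasp; the last joint's range is limited). The gripper opens to 94 mm and grips with 3 to 60 N. Pads are 16 mm wide; open, the fingers measure 119 mm over their backs; the gripper's body (75 mm by 177 mm) begins 78 mm behind the grasp point.
Start: joints at [1.246, 0.3, 1.521, -0, 1.321, -0.067], TCP at [140.222, 531.815, 205.446] pointing down, gripper open.
Joint ranges: [-3.03, 3.03], [-0.79, 2.21], [0.23, 2.52], [-1.04, 4.18], [0, 3.07], [-2.55, 2.55]. Speed limits (rad/s): [2.22, 2.22, 2.57, 3.14, 3.14, 3.14].

## Interface

Orientations are given as [roll, pitch, yaw] about the fixed x, y, z axes, in that order (R = Rz(yaw) Ry(pitch) Rx(roll)).
In Python, from cell import telemetry, eyes, manip gives the robot as it stands.
- The arm moves only by the tool play_rows, never from a script. Its arguments are lists of equal length, an entry for each row: "translation": the shift along the world's x, y, z in m, a list of three; "yaw": the turn about the world's z in rad. A call has 1 to 12 rows; each row is the pose to reach, as a shift and turn from the pose commanded when the call began; what a row does not reach only later rows make up. A row lasts 1/8 s, in which the tool goes at most 62.5 mm and 10.7 degrees, less where a joint would pass 70% of its speed; a pose out of reach is approached as far as the arm can. A call with a gripper value outside its range is refused whole. "hand" is the opening, from 0 (shut) to 1 (fully open), set as the call begins (left out, the last holds). The fingers move at their own pace and stop on an object; "force" is the grip in N (left out, the last holds). Time passes only in rows, so rows that repeat a pose let the fingers close. It gives the time, the measured TCP pose, the force, the opening and the grip force at its end, in the units of the state.
- telemetry.read_state(): the state, without advancing time (a new reading comes with each control period).
- eyes.camera(name): name is "side" or "top"; returns a dict with "pixels" (400x640x3 uint8, red, green, blue), "fx", "fy", "cx", "cy" (pixels), "cam_to_world" (4x4, takes a point from camera to world coordinates). Camera axes: x right, y up, looking along -z (the intrinsics and any distortion apply to the point x, -y, -z); pixel columns grow to the right and rows downward; lengths in mm; the calibration is good to about 2 mm. A picture is of the moment at which its call begins. There is no depth.
- manip.sign_off(): hands the job in; it is judged then, once.
The state is a dict: "clock": time; "joints": joint angles; "qd": joint speeds; "effort": joint torques, N m; "eef_pos": TCP position; "eef_rot": TCP orientation; "wrist_force": force on the tool from outside, world axes, zero at the start; "moment": the same for the moment, N m; "finger_gap": finger opening in mm; "finger_force": force on a finger pad.
Only numpy, scipy, OpenCV 4.12 (cv2) and the standard library are available. Lean on these libraries where they do the work, as an engineer would, in place of code of your own. Each camera call takes 0.05 s, during which the arm holds its last target. There are 200 camera calls.

## Task

Set up the colour-matching box for a check. Swing its lid right back, flip up the stay that lies across the box, and gently bring the lid forward again until it rests on the upright stay, so that the lamp strip under the lid faces the samples. Then stand the tin with the red label upright in the deep bay and lay the red sample block flat, painted side up, on the raised shelf beside it; leave the grey-label tin where it is.

Things in the scene. Friction and masses are not known exactly. Their poses are not given: they have to be found in the camera images.
- colour_box: dark steel box, grey inside, fixed; 205 mm deep (its x), 252 wide (y), rim 95 high, walls 5. Origin: centre of the underside; x from front to hinged back, y to its left; turned up to 0.2 rad. Right: deep bay, y -121 to +7 mm, floor 9 mm up. Left: raised shelf, y +12 to +121, 56 up; lip between them 68 up. Inner x -97 to +97. Under the propped lid work at x below -30 mm
- well_floor (a point): centre of the floor of the deep bay (128 mm wide, 195 mm deep), 9 mm above the bench; axes as the box
- shelf_floor (a point): centre of the top of the raised shelf (109 mm wide, 195 mm deep), 56 mm above the bench; axes as the box
- lid (a joint): lid angle (rad) about the hinge along the box's y, 106 mm behind its origin, 96 mm up: 0 shut, 1.57 upright, 1.70 right back at its stop, where it stays by its weight; below 1.57 it falls shut (0.5 kg, light damping, no spring) unless the stay carries it; on the upright stay it rests at about 1.30
- lid_hinge (a point): middle of the lid's hinge line; x along the lid's plane away from its front, y along the hinge
- stay (a joint): stay angle (rad) about its pivot: 0 lying level across the box 80 mm above the bench, 1.57 upright, 1.66 at its stop just past upright, where it stays by its weight, 225 mm high at the left wall; swings freely; under the shut lid
- stay_pivot (a point): pivot of the stay at the box's left wall (113 mm left of the box's origin, 66 mm behind it, 80 mm above the bench); it turns about the box's x axis, in a plane across the box
- stay_grip (a point): middle of the red sleeve, 12 mm thick and 26 mm long, on the stay's bent end; it points along the box's x toward the front and is 145 mm from the pivot, with the steel rod of the stay (8 mm) 21 mm behind this point
- red_tin: paint tin with a red label, 68 mm across, 82 mm high, 0.36 kg; origin at the centre of its underside, z up. Either tin may stand at either place
- grey_tin: paint tin with a grey label, the same size: not wanted; origin at the centre of its underside
- sample_block: sample block, red paint on a grey base, 100 mm (its x) by 60 mm (its y) by 24 mm high, rounded edges, 0.18 kg; origin at the centre of its underside, z up out of the painted side
- lid_handle (a point): middle of the bar of the aluminium bow handle on the lid's front edge: round bar 10 mm thick, 88 mm long along the hinge's direction, 245 mm from the hinge line, in the plane of the lid, 32 mm clear of the plate's front edge. Shut, it lies 100 mm above the bench in front of the box, free below; swung back it is on top. It can turn between the fingers
There are look-alikes about, which are no part of the job. What is shaped like the red_tin but orange or yellow is not meant.

How it is judged:
By the outcome, as a careful person would: the job done as asked, in the order asked, and still so for the second after the job is handed in, with the robot touching nothing.
It also fails if it takes over 72 s, if anything falls off the work surface, if the arm or the gripper's body presses on something with over 40 N, if the wrist force passes 120 N, or if a joint passes its speed limit or range.

## Working session

There is one attempt and no reset: what is moved stays moved. The work goes in short steps, Python scripts to look and compute and a tool call to move; the robot and the scene stay as the last step left them, time stands still between calls to the robot, and variables do not carry over. Pictures are saved under pics/ and viewed, at most 12 in all, crops included, and the job is handed in when it is done.

Besides the shell and the picture viewer there is one more tool, called as name(argument=value, ...) on one line, values as JSON. play_rows: Moves the arm, as the interface text tells. Its arguments: {"type":"object","properties":{"translation":{"type":"array","items":{"type":"array","items":{"type":"number"}}},"yaw":{"type":"array","items":{"type":"number"}},"hand":{"type":"number"},"force":{"type":"number"}},"required":["translation","yaw"]}

```bash
ls; mkdir -p pics
cat > h.py <<'E'
import numpy as np, cv2
from cell import telemetry, eyes, manip
def snap(n,f):
    c=eyes.camera(n); cv2.imwrite('pics/'+f,cv2.cvtColor(c['pixels'],cv2.COLOR_RGB2BGR)); 
    np.savez('pics/'+f+'.npz',**{k:c[k] for k in c}); return c
def load(f): return dict(np.load('pics/'+f+'.npz',allow_pickle=True))
def ray(c,u,v):
    M=np.array(c['cam_to_world']); d=M[:3,:3]@np.array([(u-c['cx'])/c['fx'],-(v-c['cy'])/c['fy'],-1.]); return M[:3,3],d
def at(c,u,v,z):
    o,d=ray(c,u,v); return o+d*(z-o[2])/d[2]
def proj(c,p):
    M=np.array(c['cam_to_world']); q=M[:3,:3].T@(np.array(p)-M[:3,3]); return np.array([c['cx']+c['fx']*q[0]/-q[2], c['cy']-c['fy']*q[1]/-q[2]])
E
python3 - <<'E'
from h import *
for n in('top','side'):
    c=snap(n,n+'0.png'); print([ (k,c[k]) for k in c if k!='pixels'])
s=telemetry.read_state();print(s)
E
```

```text
pics
[('fx', 369.47147505040164), ('fy', 369.47147505040164), ('cx', 323.25227800721217), ('cy', 200.98197141971752), ('cam_to_world', array([[-2.21384870e-02,  9.86295834e-01, -1.63494387e-01,
         3.76307326e+02],
       [-9.99603248e-01, -2.46855616e-02, -1.35635429e-02,
        -1.18062192e+01],
       [-1.74136166e-02,  1.63129244e-01,  9.86451020e-01,
         1.12758663e+03],
       [ 0.00000000e+00,  0.00000000e+00,  0.00000000e+00,
         1.00000000e+00]]))]
[('fx', 502.82339175335085), ('fy', 502.82339175335085), ('cx', 328.9021367810192), ('cy', 203.36283641906573), ('cam_to_world', array([[-9.79435215e-01,  1.61093614e-01, -1.21472249e-01,
         3.79345006e+02],
       [-2.01524196e-01, -7.52083542e-01,  6.27501668e-01,
         7.55902001e+02],
       [ 9.72923202e-03,  6.39076829e-01,  7.69081367e-01,
         1.05669841e+03],
       [ 0.00000000e+00,  0.00000000e+00,  0.00000000e+00,
         1.00000000e+00]]))]
{'clock': 0.1, 'joints': array([ 1.24639333e+00,  3.00396452e-01,  1.52151272e+00,  1.64461412e-05,
        1.32071723e+00, -6.66104479e-02]), 'qd': array([-0.00138068, -0.00121351, -0.00146641, -0.00086935, -0.00076966,
        0.00096947]), 'effort': array([ 1.49203202e-03, -5.32650518e+01, -3.53277290e+01,  7.09851924e-02,
        2.36029259e-02, -2.73149175e-05]), 'eef_pos': array([140.14898635, 531.59851456, 204.95619783]), 'eef_rot': array([-3.14056225e+00, -8.47030488e-05,  2.88379598e+00]), 'wrist_force': array([-0.85017746, -0.17014226,  0.14209363]), 'moment': array([-0.0077394 ,  0.03390254,  0.02351492]), 'finger_force': 0.0, 'finger_gap': 93.95703356474777}
```

View pics/top0.png

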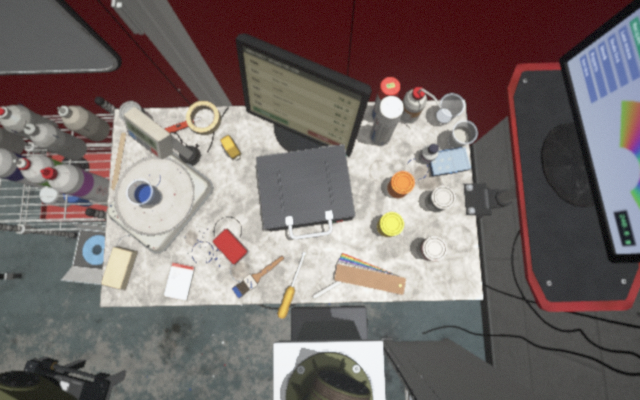

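View pics/side0.png

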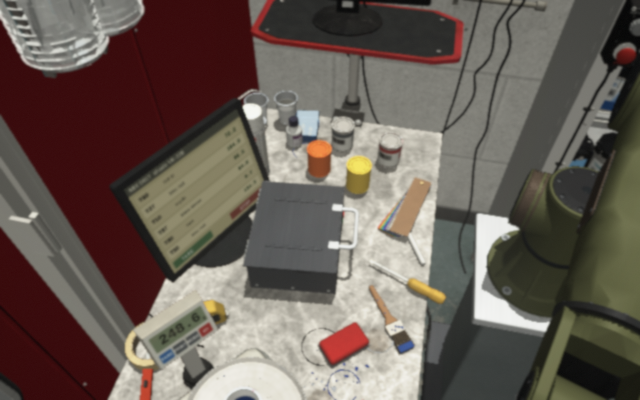

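Run:
```python
import cv2,numpy as np
t=cv2.imread('pics/top0.png');s=cv2.imread('pics/side0.png')
a=cv2.resize(s[105:180,295:415],(480,300),interpolation=3)      # x4
b=cv2.resize(t[140:290,190:350],(640-160,450),interpolation=3)  # x3
c=cv2.resize(t[180:265,370:450],(320,340),interpolation=3) #x4
o=np.zeros((600,800,3),np.uint8); b=cv2.resize(t[140:245,250:360],(440,420),interpolation=3)
d=cv2.resize(t[220:270,205:255],(200,200),interpolation=3)
a=cv2.resize(s[110:175,320:410],(360,260),interpolation=3)
o[:260,:360]=a; o[260:600,:320]=c; o[:420,360:800]=b; o[420-20:600,360:560]=d[:200]
cv2.imwrite('pics/crop1.png',o)
```

```text
(no output)
```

View pics/crop1.png

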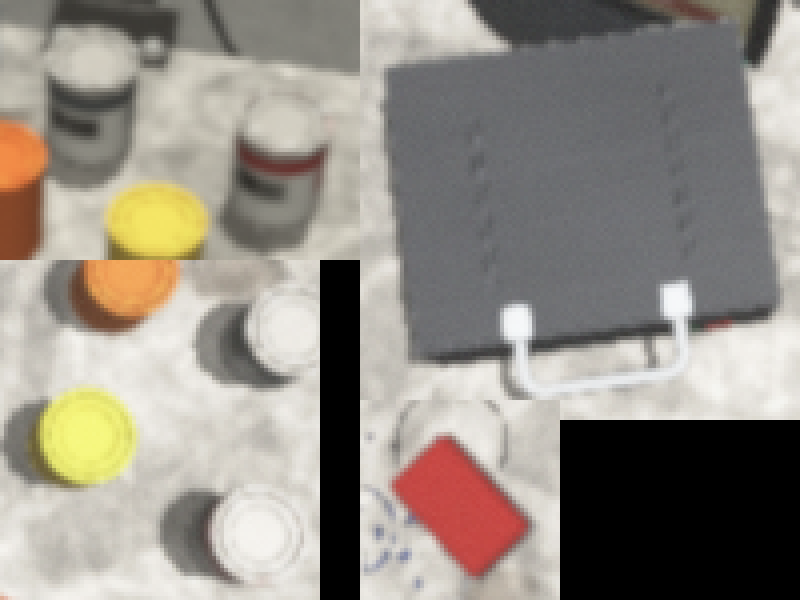

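Run:
```python
from h import *
c=load('top0.png'); s=load('side0.png')
f=lambda x,y,z:at(c,250+(x-360)/4,140+y/4,z)
L=[f(388,68,102),f(742,20,102),f(777,305,102),f(412,357,102)]
print('lid',np.round(L,1).tolist(), [np.linalg.norm(L[i]-L[(i+1)%4]) for i in range(4)])
for a,b in((0,3),(1,2)): d=L[a]-L[b]; print(np.arctan2(d[1],d[0]))
for a,b in((1,0),(2,3)): d=L[b]-L[a]; print('y',np.arctan2(-d[0],d[1]))
h=f(606,381,103);print('handle',h)
B=[at(c,205+(x-360)/4,220+(y-400)/4,z) for x,y,z in((449,436,24),(529,522,24),(477,577,24),(393,487,24))]
print('blk',np.mean(B,0),[np.linalg.norm(B[i]-B[(i+1)%4]) for i in range(4)],[np.arctan2(*(B[i]-B[j])[1::-1]) for i,j in((0,1),(3,2))])
print('tin',at(c,434,248.5,82), 'side',at(s,320+281/4,110+120/4,82))
print('side blk', at(s,344,343,20),'side handle', at(s,351,228,100), at(s,335,208,102),at(s,335,245,102))
print('grey',at(c,442,198,82))
```

```text
lid [[679.4, 190.2, 102.0], [708.2, -65.5, 102.0], [500.9, -83.2, 102.0], [470.7, 171.9, 102.0]] [np.float64(257.2930349367556), np.float64(208.05307109891058), np.float64(256.97434698464264), np.float64(209.54173234641078)]
0.08730335052449256
0.08557130801769672
y 0.11228477684537234
y 0.1181122787487257
handle [450.73967388  36.9640389  103.        ]
blk [429.2585089 282.9345222  24.       ] [np.float64(89.4850199306592), np.float64(54.856563687350594), np.float64(93.2991855229221), np.float64(55.53796332343433)] [np.float64(0.750481624009251), np.float64(0.7585062178309683)]
tin [ 407.29352835 -303.89602808   82.        ] side [ 410.93099312 -303.16977875   82.        ]
side blk [431.19485123 290.61995378  20.        ] side handle [463.69968117  38.93722245 100.        ] [512.54537598 -11.70581602 102.        ] [491.15439967  96.49963311 102.        ]
grey [ 549.74599462 -336.76170086   82.        ]
```

Run:
```python
from h import *
c=load('top0.png'); s=load('side0.png')
def tri(p,q):
    o,d=ray(c,*p);o2,e=ray(s,*q); A=np.stack([d,-e],1); t=np.linalg.lstsq(A,o2-o,rcond=None)[0]
    a=o+d*t[0];b=o2+e*t[1]; return np.round((a+b)/2),round(np.linalg.norm(a-b))
for p,q in(((240,38),(115,185)),((367,95),(240,97)),((352,150),(268,180)),((243,98),(178,275))): print(tri(p,q))
th=np.array([0,.4,.8,1.2,1.4,1.57,1.62,1.7]); R=lambda x,y:np.array([590+np.cos(.1)*x-np.sin(.1)*y,53+np.sin(.1)*x+np.cos(.1)*y])
for t in th: print(t,R(106-245*np.cos(t),0).round(),round(96+245*np.sin(t)))
for n,p in (('grip',(-66+21,113-145)),('pivot',(-66,113)),('well',(0,-57)),('shelf',(0,66.5))): print(n,R(*p).round())
```

```text
(array([917., 192., 314.]), 2)
(array([ 756., -107.,  326.]), 3)
(array([703., -85.,  80.]), 6)
(array([844., 235.,  88.]), 44)
0.0 [452.  39.] 96
0.4 [471.  41.] 191
0.8 [526.  47.] 272
1.2 [607.  55.] 324
1.4 [654.  59.] 337
1.57 [695.  64.] 341
1.62 [707.  65.] 341
1.7 [727.  67.] 339
grip [548.  17.]
pivot [513. 159.]
well [596.  -4.]
shelf [583. 119.]
```

play_rows(translation=[[0.311,-0.493,0],[0.311,-0.493,0],[0.311,-0.493,0],[0.311,-0.493,0],[0.311,-0.493,0],[0.311,-0.493,0],[0.311,-0.493,0],[0.311,-0.493,0],[0.311,-0.493,0],[0.311,-0.493,0],[0.311,-0.493,0],[0.311,-0.493,0]], yaw=[-1.214,-1.214,-1.214,-1.214,-1.214,-1.214,-1.214,-1.214,-1.214,-1.214,-1.214,-1.214], hand=0.35, force=25)

```text
clock: 1.6
eef_pos: [450.8, 39.5, 205.3]
eef_rot: [-3.141, -0.0, 1.67]
wrist_force: [-0.9, 0.7, 0.1]
finger_gap: 33.1
finger_force: 0.0
```

play_rows(translation=[[0,0,-0.05],[0,0,-0.08],[0,0,-0.1],[0,0,-0.11],[0,0,-0.121],[0,0,-0.121],[0,0,-0.121]], yaw=[0,0,0,0,0,0,0])

```text
clock: 2.48
eef_pos: [451.5, 38.9, 85.0]
eef_rot: [3.141, 0.0, 1.67]
wrist_force: [0.4, -0.0, -0.5]
finger_gap: 32.9
finger_force: 0.0
```

Run:
```python
from h import *
a=snap('side','s1.png')['pixels'];b=snap('top','t1.png')['pixels']
o=np.hstack([cv2.resize(a[150:270,280:400],(400,400),interpolation=3),cv2.resize(b[150:270,250:370],(400,400),interpolation=3)])
cv2.imwrite('pics/c2.png',o[:,:,::-1])
```

```text
(no output)
```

View pics/c2.png

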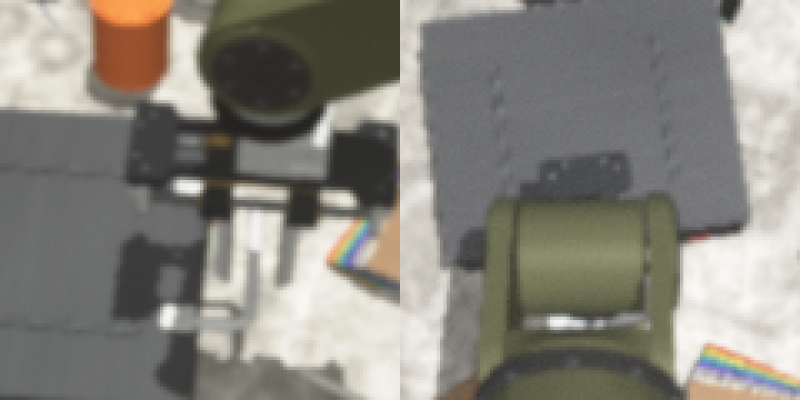

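The picture shows the handle bar centred between the two fingers (crop pixels about 255,250, fingers at 218 and 290). Closing.

play_rows(translation=[[0,0,0],[0,0,0],[0,0,0],[0,0,0],[0,0,0]], yaw=[0,0,0,0,0], hand=0, force=25)

```text
clock: 3.2
eef_pos: [452.4, 38.9, 84.9]
eef_rot: [3.139, 0.0, 1.67]
wrist_force: [6.5, 0.7, -2.3]
finger_gap: 9.4
finger_force: 25.0
```

Run:
```python
import numpy as np
f=lambda t:np.array([245*(1-np.cos(t))*.995,245*(1-np.cos(t))*.0998,(245*np.sin(t))])
for a,b,n in((0,1.0,12),(1,1.64,12)):
    print([[round(float(v)/1000,3) for v in f(t)-f(a)] for t in np.linspace(a,b,n+1)[1:]])
```

```text
[[0.001, 0.0, 0.02], [0.003, 0.0, 0.041], [0.008, 0.001, 0.061], [0.013, 0.001, 0.08], [0.021, 0.002, 0.099], [0.03, 0.003, 0.117], [0.04, 0.004, 0.135], [0.052, 0.005, 0.152], [0.065, 0.007, 0.167], [0.08, 0.008, 0.181], [0.095, 0.01, 0.194], [0.112, 0.011, 0.206]]
[[0.011, 0.001, 0.007], [0.023, 0.002, 0.013], [0.034, 0.003, 0.018], [0.046, 0.005, 0.023], [0.059, 0.006, 0.028], [0.071, 0.007, 0.031], [0.084, 0.008, 0.034], [0.097, 0.01, 0.036], [0.11, 0.011, 0.038], [0.123, 0.012, 0.039], [0.136, 0.014, 0.039], [0.149, 0.015, 0.038]]
```

play_rows(translation=[[0.002,0.0,0.02],[0.005,0.0,0.041],[0.01,0.001,0.061],[0.015,0.001,0.08],[0.023,0.002,0.099],[0.032,0.003,0.117],[0.042,0.004,0.135],[0.054,0.005,0.152],[0.067,0.007,0.167],[0.082,0.008,0.181],[0.097,0.01,0.194],[0.114,0.011,0.206]], yaw=[0,0,0,0,0,0,0,0,0,0,0,0])

```text
clock: 4.7
eef_pos: [565.7, 51.2, 288.6]
eef_rot: [-3.139, -0.003, 1.671]
wrist_force: [7.1, 11.6, -18.0]
finger_gap: 8.8
finger_force: 24.9
```

Run:
```python
import numpy as np
f=lambda t:np.array([-245*np.cos(t)*.994,-245*np.cos(t)*.112,(245*np.sin(t))])
for a,b,n in((1.016,1.65,12),):
    print([[round(float(v)/1000,3) for v in f(t)-f(a)+np.array([2,2,-4])*min(1,i/2+.5)] for i,t in enumerate(np.linspace(a,b,n+1)[1:])])
```

```text
[[0.012, 0.002, 0.005], [0.025, 0.005, 0.008], [0.036, 0.006, 0.014], [0.048, 0.007, 0.018], [0.06, 0.009, 0.022], [0.073, 0.01, 0.026], [0.085, 0.011, 0.029], [0.098, 0.013, 0.031], [0.111, 0.014, 0.032], [0.124, 0.016, 0.033], [0.137, 0.017, 0.033], [0.15, 0.019, 0.032]]
```

play_rows(translation=[[0.012,0.002,0.005],[0.025,0.005,0.008],[0.036,0.006,0.014],[0.048,0.007,0.018],[0.06,0.009,0.022],[0.073,0.01,0.026]], yaw=[0,0,0,0,0,0])

```text
clock: 5.45
eef_pos: [638.4, 59.8, 318.0]
eef_rot: [3.14, 0.0, 1.67]
wrist_force: [-2.9, 0.2, 5.3]
finger_gap: 9.3
finger_force: 25.0
```

play_rows(translation=[[0.012,0.001,0.004],[0.025,0.003,0.006],[0.038,0.004,0.007],[0.051,0.006,0.008],[0.064,0.007,0.008],[0.079,0.009,0.007],[0.079,0.009,0.007]], yaw=[0,0,0,0,0,0,0])

```text
clock: 6.32
eef_pos: [718.0, 68.9, 323.2]
eef_rot: [3.141, -0.0, 1.67]
wrist_force: [-0.7, 0.3, 1.8]
finger_gap: 9.3
finger_force: 25.0
```

play_rows(translation=[[0.005,0.001,0],[0.01,0.001,-0.001],[0.01,0.001,-0.001]], yaw=[0,0,0])

```text
clock: 6.7
eef_pos: [727.4, 70.0, 322.2]
eef_rot: [-3.141, -0.0, 1.67]
wrist_force: [0.1, 0.8, -0.8]
finger_gap: 9.4
finger_force: 25.0
```

play_rows(translation=[[0,0,0],[0,0,0],[0,0,0],[0,0,0.03],[0,0,0.06]], yaw=[0,0,0,0,0], hand=0.4)

```text
clock: 7.32
eef_pos: [726.9, 69.8, 383.5]
eef_rot: [-3.141, 0.0, 1.67]
wrist_force: [0.4, 0.1, 0.5]
finger_gap: 37.4
finger_force: 0.0
```

Run:
```python
from h import *
print(telemetry.read_state()['eef_pos'])
snap('side','s2.png');snap('top','t2.png')
R=lambda x,y,z:np.array([591+np.cos(.11)*x-np.sin(.11)*y,53+np.sin(.11)*x+np.cos(.11)*y,z])
a=load('s2.png');b=load('t2.png')
for n,p in (('grip',(45,-32,80)),('pivot',(66,113,80)),('handle',(138,0,339))): print(n,R(*p).round(),proj(a,R(*p)).round(),proj(b,R(*p)).round())
o=np.vstack([a['pixels'][100:320,150:420],b['pixels'][60:280,220:490]])
cv2.imwrite('pics/c3.png',np.hstack([cv2.resize(a['pixels'][120:320,200:400],(400,400),interpolation=3),cv2.resize(b['pixels'][80:280,220:420],(400,400),interpolation=3)])[:,:,::-1])
```

```text
[726.90841347  69.77392127 383.51149001]
grip [639.  26.  80.] [281. 217.] [315. 171.]
pivot [644. 173.  80.] [263. 266.] [264. 171.]
handle [728.  68. 339.] [226. 147.] [291. 105.]
```

View pics/c3.png

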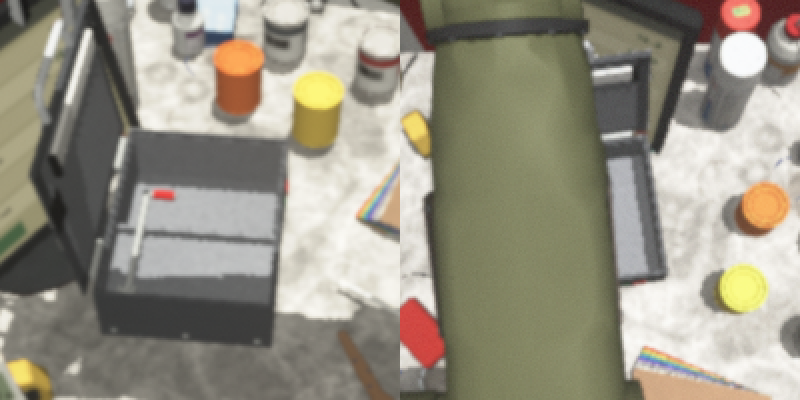

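play_rows(translation=[[-0.05,-0.025,0.01],[-0.088,-0.044,0.0],[-0.088,-0.044,0],[-0.088,-0.044,0],[-0.088,-0.044,0],[-0.088,-0.044,0],[-0.088,-0.044,0],[-0.088,-0.044,-0.04],[-0.088,-0.044,-0.09],[-0.088,-0.044,-0.14],[-0.088,-0.044,-0.19],[-0.088,-0.044,-0.22]], yaw=[-0.18,-0.36,-0.54,-0.72,-0.9,-1.08,-1.26,-1.44,-1.56,-1.56,-1.56,-1.56], hand=0.35)

```text
clock: 8.93
eef_pos: [637.6, 25.8, 158.8]
eef_rot: [-3.141, 0.004, 0.11]
wrist_force: [1.3, -0.6, -0.0]
finger_gap: 33.0
finger_force: 0.0
```

play_rows(translation=[[0,0,-0.04],[0,0,-0.07],[0,0,-0.09],[0,0,-0.1],[0,0,-0.1]], yaw=[0,0,0,0,0])

```text
clock: 9.55
eef_pos: [639.2, 25.8, 62.4]
eef_rot: [3.142, 0.0, 0.11]
wrist_force: [0.3, 0.2, 1.3]
finger_gap: 32.5
finger_force: 0.0
```

Run:
```python
from h import *
print(telemetry.read_state()['eef_pos'])
a=snap('side','s3.png')
cv2.imwrite('pics/c4.png',cv2.resize(a['pixels'][150:290,200:360],(640,560),interpolation=3)[:,:,::-1])
```

```text
[639.18234003  25.80720011  62.42177239]
```

View pics/c4.png

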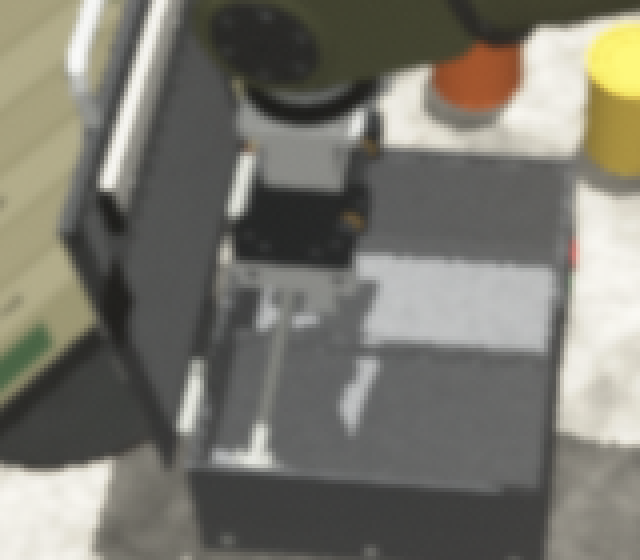

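play_rows(translation=[[0,0,0],[0,0,0],[0,0,0],[0,0,0]], yaw=[0,0,0,0], hand=0, force=15)

```text
clock: 10.1
eef_pos: [639.3, 28.0, 63.1]
eef_rot: [-3.139, -0.001, 0.111]
wrist_force: [-1.7, 13.3, 2.6]
finger_gap: 11.2
finger_force: 15.0
```

Run:
```python
import numpy as np
f=lambda t:np.array([-.11*145*(1-np.cos(t)),.994*145*(1-np.cos(t)),145*np.sin(t)])
for a,b,n in((0,.9,9),(.9,1.62,8)):
    print([[round(float(v)/1000,3) for v in f(t)-f(a)] for t in np.linspace(a,b,n+1)[1:]])
```

```text
[[-0.0, 0.001, 0.014], [-0.0, 0.003, 0.029], [-0.001, 0.006, 0.043], [-0.001, 0.011, 0.056], [-0.002, 0.018, 0.07], [-0.003, 0.025, 0.082], [-0.004, 0.034, 0.093], [-0.005, 0.044, 0.104], [-0.006, 0.055, 0.114]]
[[-0.001, 0.011, 0.008], [-0.002, 0.022, 0.014], [-0.004, 0.033, 0.02], [-0.005, 0.046, 0.024], [-0.006, 0.058, 0.028], [-0.008, 0.071, 0.03], [-0.009, 0.084, 0.031], [-0.011, 0.097, 0.031]]
```

play_rows(translation=[[0,0.004,0.014],[0,0.006,0.029],[-0.001,0.009,0.043],[-0.001,0.014,0.056],[-0.002,0.021,0.07],[-0.003,0.028,0.082],[-0.004,0.037,0.093],[-0.005,0.047,0.104],[-0.006,0.058,0.114]], yaw=[0,0,0,0,0,0,0,0,0])

```text
clock: 11.22
eef_pos: [633.7, 82.1, 179.4]
eef_rot: [3.138, -0.003, 0.108]
wrist_force: [-4.4, -9.7, 9.9]
finger_gap: 11.4
finger_force: 15.0
```

play_rows(translation=[[-0.002,0.009,0.011],[-0.003,0.019,0.017],[-0.005,0.03,0.023],[-0.006,0.043,0.028],[-0.007,0.055,0.032],[-0.009,0.068,0.034],[-0.01,0.081,0.035]], yaw=[0,0,0,0,0,0,0])

```text
clock: 12.1
eef_pos: [622.9, 165.6, 211.6]
eef_rot: [3.142, 0.001, 0.11]
wrist_force: [-1.0, -1.3, 2.1]
finger_gap: 11.6
finger_force: 15.0
```

play_rows(translation=[[-0.001,0.007,0],[-0.002,0.013,0.0],[-0.002,0.02,0],[-0.002,0.02,0]], yaw=[0,0,0,0])

```text
clock: 12.6
eef_pos: [620.8, 185.0, 211.2]
eef_rot: [3.141, 0.001, 0.11]
wrist_force: [-4.3, -0.9, 0.6]
finger_gap: 11.5
finger_force: 15.0
```

play_rows(translation=[[0,0,0],[0,0,0],[0,0,0.0],[0,0,0.03],[0,0,0.08],[0,0,0.14],[0,0,0.19]], yaw=[0,0,0,0,0,0,0], hand=0.35)

```text
clock: 13.48
eef_pos: [620.9, 184.7, 404.1]
eef_rot: [-3.141, -0.002, 0.11]
wrist_force: [0.2, -0.2, -0.2]
finger_gap: 32.9
finger_force: 0.0
```

Run:
```python
from h import *
print(telemetry.read_state()['eef_pos'])
a=snap('side','s4.png')
cv2.imwrite('pics/c5.png',cv2.resize(a['pixels'][90:290,180:340],(640,800),interpolation=3)[:600,:,::-1])
c,s=np.cos(.11),np.sin(.11)
for r in(138,143):
  print(proj(a,[591+c*r,53+s*r,339]))
```

```text
[620.92635806 184.72688399 404.14657076]
[225.96030578 147.10823242]
[223.54698876 146.93242834]
```

View pics/c5.png

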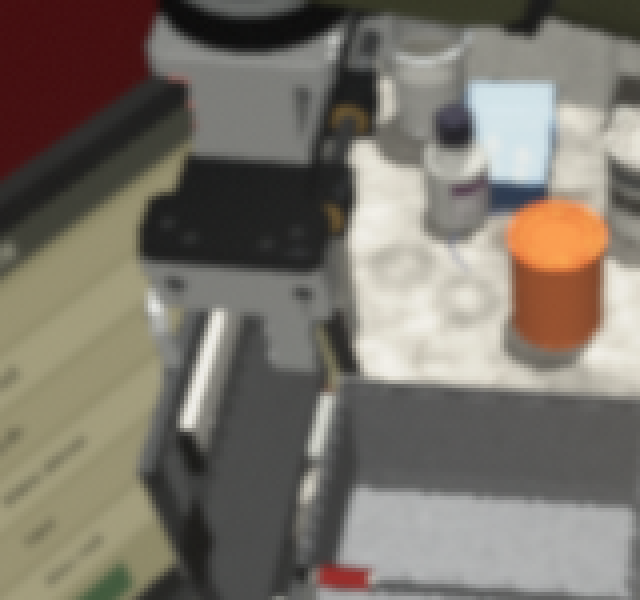

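Run:
```python
from h import *
a=load('s4.png'); c,s=np.cos(.11),np.sin(.11)
for f in(0,1.4,1.57,1.66):
  x,y,z=45,113-145*np.cos(f),80+145*np.sin(f); print(f,proj(a,[591+c*x-s*y,53+s*x+c*y,z]))
```

```text
0 [281.48859693 216.92810603]
1.4 [268.43303764 219.70128395]
1.57 [266.33326211 228.42218099]
1.66 [265.26172188 233.66701006]
```

play_rows(translation=[[0.02,-0.02,0],[0.04,-0.04,0],[0.06,-0.06,0],[0.08,-0.08,0],[0.1,-0.1,0],[0.107,-0.115,0],[0.107,-0.115,0],[0.107,-0.115,0],[0.107,-0.115,-0.01],[0.107,-0.115,-0.03],[0.107,-0.115,-0.04],[0.107,-0.115,-0.04]], yaw=[0.18,0.36,0.54,0.72,0.9,1.08,1.26,1.44,1.56,1.56,1.56,1.56], hand=0.4)

```text
clock: 15.02
eef_pos: [728.1, 69.8, 360.8]
eef_rot: [-3.14, -0.0, 1.67]
wrist_force: [-0.2, 0.4, 0.4]
finger_gap: 37.4
finger_force: 0.0
```

Stay sleeve at (266,234.5) fits 1.66: upright at its stop. Regrasp the handle.

play_rows(translation=[[0,0,-0.015],[0,0,-0.03],[0,0,-0.038],[0,0,-0.038]], yaw=[0,0,0,0])

```text
clock: 15.52
eef_pos: [728.3, 69.8, 323.5]
eef_rot: [-3.141, -0.0, 1.67]
wrist_force: [0.0, 0.2, 0.7]
finger_gap: 37.9
finger_force: 0.0
```

play_rows(translation=[[0,0,0],[0,0,0],[0,0,0],[0,0,0]], yaw=[0,0,0,0], hand=0, force=25)

```text
clock: 16.02
eef_pos: [728.3, 69.8, 323.8]
eef_rot: [3.141, 0.0, 1.67]
wrist_force: [0.9, -0.0, 1.6]
finger_gap: 9.0
finger_force: 25.0
```

Run:
```python
import numpy as np
f=lambda t:np.array([-245*np.cos(t)*.994,-245*np.cos(t)*.11,(245*np.sin(t))])
print([[round(float(v)/1000,3) for v in f(t)-f(1.7)] for t in np.linspace(1.7,1.3,11)[1:]])
```

```text
[[-0.01, -0.001, 0.001], [-0.019, -0.002, 0.002], [-0.029, -0.003, 0.002], [-0.039, -0.004, 0.002], [-0.049, -0.005, 0.001], [-0.058, -0.006, 0.001], [-0.068, -0.008, -0.001], [-0.078, -0.009, -0.002], [-0.087, -0.01, -0.004], [-0.097, -0.011, -0.007]]
```

play_rows(translation=[[-0.01,-0.001,0.001],[-0.019,-0.002,0.002],[-0.029,-0.003,0.002],[-0.039,-0.004,0.002],[-0.049,-0.005,0.001],[-0.058,-0.006,0.001],[-0.068,-0.008,-0.001],[-0.078,-0.009,-0.002],[-0.085,-0.01,-0.004],[-0.09,-0.01,-0.005],[-0.09,-0.01,-0.005]], yaw=[0,0,0,0,0,0,0,0,0,0,0])

```text
clock: 17.4
eef_pos: [638.1, 59.6, 318.8]
eef_rot: [3.141, 0.0, 1.67]
wrist_force: [-1.2, -0.8, 5.9]
finger_gap: 8.9
finger_force: 25.0
```

play_rows(translation=[[-0.003,0,-0.001],[-0.007,-0.001,-0.002],[-0.007,-0.001,-0.002]], yaw=[0,0,0])

```text
clock: 17.77
eef_pos: [631.4, 58.8, 316.9]
eef_rot: [3.141, -0.0, 1.67]
wrist_force: [-0.9, 0.4, 4.9]
finger_gap: 9.2
finger_force: 25.0
```

play_rows(translation=[[-0.002,0,-0.001],[-0.004,0,-0.001],[-0.004,0,-0.001]], yaw=[0,0,0])

```text
clock: 18.15
eef_pos: [628.8, 58.5, 316.2]
eef_rot: [3.137, 0.001, 1.669]
wrist_force: [11.3, -0.3, 6.2]
finger_gap: 9.0
finger_force: 25.0
```

play_rows(translation=[[0.002,0,0.001],[0.002,0,0.001]], yaw=[0,0])

```text
clock: 18.4
eef_pos: [630.2, 58.7, 316.6]
eef_rot: [3.14, 0.0, 1.67]
wrist_force: [4.9, -0.2, 3.3]
finger_gap: 9.0
finger_force: 25.0
```

play_rows(translation=[[0,0,0],[0,0,0],[0,0,0],[0,0,0.02],[0,0,0.05],[0,0,0.08],[-0.04,-0.03,0.1],[-0.09,-0.08,0.1],[-0.12,-0.14,0.08],[-0.15,-0.19,0.05]], yaw=[0,0,0,0,0,0,0,0,0,0], hand=0.4)

```text
clock: 19.65
eef_pos: [486.2, -118.6, 374.1]
eef_rot: [3.14, 0.001, 1.67]
wrist_force: [0.9, -0.3, 0.3]
finger_gap: 37.4
finger_force: 0.0
```

Run:
```python
from h import *
print(telemetry.read_state()['eef_pos'])
a=snap('side','s5.png');b=snap('top','t5.png')
cv2.imwrite('pics/c6.png',np.hstack([cv2.resize(a['pixels'][90:290,180:420],(480,400),interpolation=3),cv2.resize(b['pixels'][90:290,200:360],(320,400),interpolation=3)])[:,:,::-1])
c,s=np.cos(.11),np.sin(.11)
for t in(1.2,1.25,1.3,1.35,1.7):
  r=106-245*np.cos(t); print(t,proj(a,[591+c*r,53+s*r,96+245*np.sin(t)]))
```

```text
[ 486.15421868 -118.606428    374.05969361]
1.2 [285.04249409 156.516808  ]
1.25 [279.34130356 154.66417916]
1.3 [273.53890813 152.99932973]
1.35 [267.6570258  151.52984773]
1.7 [226.17244725 147.13843404]
```

View pics/c6.png

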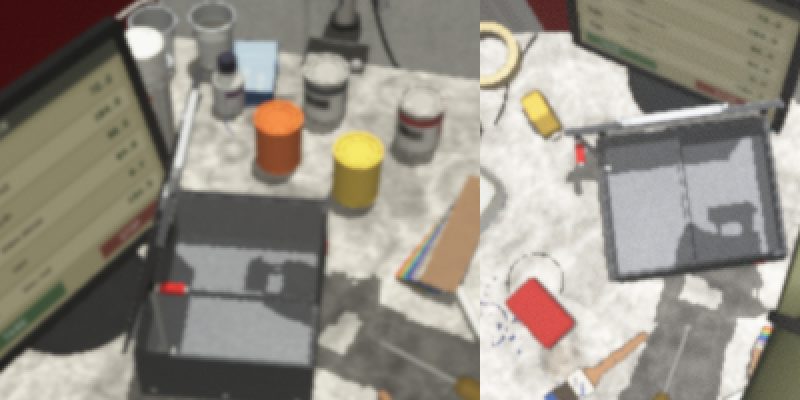

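play_rows(translation=[[-0.02,-0.05,-0.02],[-0.04,-0.1,-0.05],[-0.077,-0.15,-0.08],[-0.077,-0.185,-0.12],[-0.077,-0.185,-0.16],[-0.077,-0.185,-0.2],[-0.077,-0.185,-0.224],[-0.077,-0.185,-0.224],[-0.077,-0.185,-0.224],[-0.077,-0.185,-0.224]], yaw=[-0.18,-0.36,-0.54,-0.72,-0.9,-1.08,-1.26,-1.44,-1.56,-1.56], hand=1)

```text
clock: 21.0
eef_pos: [411.0, -302.0, 150.1]
eef_rot: [3.142, -0.0, 0.111]
wrist_force: [-0.1, 0.1, 0.6]
finger_gap: 94.1
finger_force: 0.0
```

Run:
```python
from h import *
b=load('t5.png')
p=at(b,267.5,229,95);q=at(b,351,219,95);m=(p+q)/2;d=p-q
print(m,np.linalg.norm(d),np.arctan2(-d[0],d[1]), 'pred',591-102.5*.994,53-102.5*.11)
print(telemetry.read_state()['eef_pos'])
```

```text
[482.98166603  43.09888696  95.        ] 235.9634340627047 0.09567230283438725 pred 489.115 41.725
[ 411.03025983 -302.01105167  150.14677677]
```

play_rows(translation=[[-0.001,-0.001,-0.04],[-0.001,-0.001,-0.08],[-0.001,-0.001,-0.1],[-0.001,-0.001,-0.105],[-0.001,-0.001,-0.105]], yaw=[0,0,0,0,0])

```text
clock: 21.62
eef_pos: [409.8, -303.4, 45.5]
eef_rot: [3.141, -0.0, 0.111]
wrist_force: [0.1, -0.5, 0.4]
finger_gap: 93.5
finger_force: 0.0
```

play_rows(translation=[[0,0,0],[0,0,0],[0,0,0],[0,0,0]], yaw=[0,0,0,0], hand=0, force=30)

```text
clock: 22.12
eef_pos: [409.8, -303.8, 45.5]
eef_rot: [3.14, -0.001, 0.11]
wrist_force: [-0.9, -2.3, 3.8]
finger_gap: 67.0
finger_force: 30.0
```

play_rows(translation=[[0,0,0.04],[0,0,0.09],[0,0,0.13],[0.02,0.05,0.13],[0.045,0.1,0.13],[0.07,0.15,0.13],[0.095,0.2,0.13],[0.115,0.25,0.13],[0.13,0.28,0.13],[0.136,0.294,0.13],[0.136,0.294,0.13]], yaw=[0,0,0,0,0,0,0,0,0,0,0])

```text
clock: 23.5
eef_pos: [545.2, -9.0, 174.5]
eef_rot: [-3.141, 0.001, 0.111]
wrist_force: [-0.5, -1.0, -2.8]
finger_gap: 66.9
finger_force: 30.0
```

Run:
```python
from h import *
print(telemetry.read_state()['eef_pos'])
a=snap('side','s6.png');b=snap('top','t6.png')
cv2.imwrite('pics/c7.png',np.hstack([cv2.resize(a['pixels'][140:300,230:390],(400,400),interpolation=3),cv2.resize(b['pixels'][120:280,230:390],(400,400),interpolation=3)])[:,:,::-1])
```

```text
[545.16378805  -9.04164558 174.48816845]
```

View pics/c7.png

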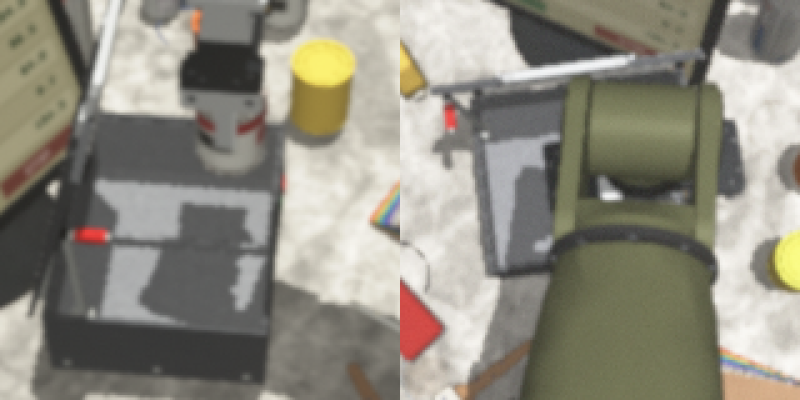

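The red-label tin is held upright over the bay (side crop 230,130). Lowering.

play_rows(translation=[[0,0,-0.03],[0,0,-0.06],[0,0,-0.09],[0,0,-0.105],[0,0,-0.114],[0,0,-0.119],[0,0,-0.119]], yaw=[0,0,0,0,0,0,0])

```text
clock: 24.48
eef_pos: [545.6, -9.3, 56.3]
eef_rot: [3.141, -0.0, 0.11]
wrist_force: [-0.2, -0.8, -2.6]
finger_gap: 67.2
finger_force: 30.0
```

play_rows(translation=[[0,0,-0.001],[0,0,-0.002],[0,0,-0.002]], yaw=[0,0,0])

```text
clock: 24.85
eef_pos: [545.7, -9.3, 54.5]
eef_rot: [3.141, -0.001, 0.11]
wrist_force: [0.1, -0.2, 2.1]
finger_gap: 66.8
finger_force: 30.0
```

play_rows(translation=[[0,0,0],[0,0,0],[0,0,0],[0,0,0.03],[0,0,0.08],[0,0,0.13],[-0.02,0.05,0.14],[-0.04,0.1,0.14],[-0.06,0.15,0.14],[-0.08,0.2,0.13],[-0.1,0.25,0.1],[-0.116,0.293,0.07]], yaw=[0,0,0,0,0,0,0.11,0.22,0.33,0.44,0.55,0.645], hand=0.85)

```text
clock: 26.35
eef_pos: [428.5, 285.5, 123.4]
eef_rot: [3.141, -0.001, 0.759]
wrist_force: [1.5, -0.0, 0.8]
finger_gap: 80.2
finger_force: 0.0
```

play_rows(translation=[[0,0,0],[0,0,-0.03],[0,0,-0.03]], yaw=[0,0,0], hand=0.9)

```text
clock: 26.72
eef_pos: [429.1, 282.8, 93.1]
eef_rot: [-3.141, 0.003, 0.754]
wrist_force: [-1.0, 0.2, 0.7]
finger_gap: 84.7
finger_force: 0.0
```

Run:
```python
from h import *
print(telemetry.read_state()['eef_pos'],telemetry.read_state()['eef_rot'])
a=snap('side','s7.png')
cv2.imwrite('pics/c8.png',cv2.resize(a['pixels'][190:390,220:420],(600,600),interpolation=3)[:,:,::-1])
```

```text
[429.07402347 282.80157957  93.11340458] [-3.14106135e+00  2.60513422e-03  7.53605832e-01]
```

View pics/c8.png

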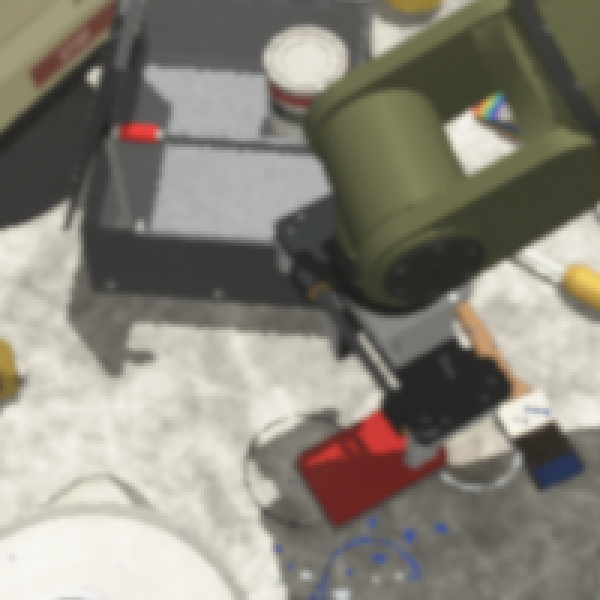

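play_rows(translation=[[0,0.001,-0.03],[0,0.001,-0.06],[0,0.001,-0.08],[0,0.001,-0.088],[0,0.001,-0.089]], yaw=[0,0,0,0,0])

```text
clock: 27.4
eef_pos: [430.0, 284.7, 5.8]
eef_rot: [3.141, -0.001, 0.754]
wrist_force: [-0.4, -0.0, 0.1]
finger_gap: 84.3
finger_force: 0.0
```

play_rows(translation=[[0,0,0],[0,0,0],[0,0,0],[0,0,0]], yaw=[0,0,0,0], hand=0, force=30)

```text
clock: 27.9
eef_pos: [429.6, 284.9, 5.4]
eef_rot: [3.142, -0.001, 0.755]
wrist_force: [-1.3, -0.2, 6.7]
finger_gap: 59.6
finger_force: 30.0
```

play_rows(translation=[[0,0,0.03],[0,0,0.08],[0,0,0.13],[0.02,-0.03,0.15],[0.04,-0.07,0.15],[0.07,-0.11,0.15],[0.1,-0.15,0.15],[0.112,-0.17,0.15],[0.112,-0.17,0.15],[0.112,-0.17,0.15]], yaw=[0,0,0,-0.13,-0.26,-0.39,-0.52,-0.645,-0.645,-0.645])

```text
clock: 29.15
eef_pos: [540.9, 115.3, 154.7]
eef_rot: [-3.141, 0.001, 0.112]
wrist_force: [0.4, -0.2, -1.1]
finger_gap: 59.8
finger_force: 30.0
```

Run:
```python
from h import *
s=telemetry.read_state();print(s['eef_pos'],s['eef_rot'])
a=snap('side','s8.png')
cv2.imwrite('pics/c9.png',cv2.resize(a['pixels'][140:300,240:400],(600,600),interpolation=3)[:,:,::-1])
p=s['eef_pos']
for k in(-50,50):
  for w in(-30,30): print(k,w,proj(a,[p[0]+.994*k-.11*w,p[1]+.11*k+.994*w,p[2]+18.5]))
```

```text
[540.93354167 115.27338129 154.71242576] [-3.14147001e+00  6.62536060e-04  1.12057813e-01]
-50 -30 [335.56281004 220.31947287]
-50 30 [333.2111396  242.31003682]
50 -30 [290.94035454 216.77524583]
50 30 [287.027169   238.53602957]
```

View pics/c9.png

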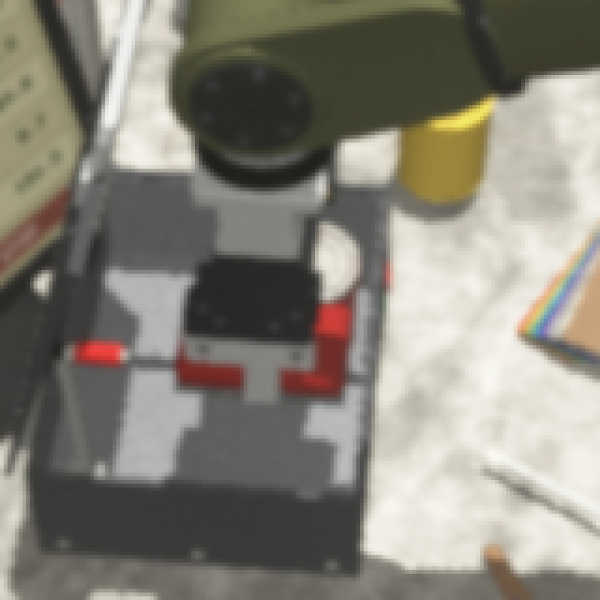

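play_rows(translation=[[0.003,0,-0.03],[0.003,0,-0.06],[0.003,0,-0.08],[0.003,0,-0.088],[0.003,0,-0.091],[0.003,0,-0.091]], yaw=[0,0,0,0,0,0])

```text
clock: 29.95
eef_pos: [544.7, 115.0, 64.6]
eef_rot: [-3.142, -0.001, 0.11]
wrist_force: [-0.2, -0.3, -2.1]
finger_gap: 59.5
finger_force: 30.0
```

play_rows(translation=[[0,0,-0.001],[0,0,-0.002],[0,0,-0.002]], yaw=[0,0,0])

```text
clock: 30.32
eef_pos: [544.4, 114.7, 62.0]
eef_rot: [-3.142, -0.0, 0.11]
wrist_force: [0.4, 0.6, -1.9]
finger_gap: 59.8
finger_force: 30.0
```

play_rows(translation=[[0,0,-0.001],[0,0,-0.0015],[0,0,-0.0015]], yaw=[0,0,0])

```text
clock: 30.7
eef_pos: [544.6, 114.7, 61.4]
eef_rot: [3.142, -0.0, 0.11]
wrist_force: [-5.2, -1.7, 9.8]
finger_gap: 59.7
finger_force: 30.0
```

Contact. Release and withdraw.

play_rows(translation=[[0,0,0],[0,0,0],[0,0,0],[0,0,0.03],[0,0,0.08],[0,0,0.13],[-0.04,0.06,0.15],[-0.08,0.12,0.15],[-0.12,0.18,0.15],[-0.16,0.24,0.15],[-0.16,0.24,0.15]], yaw=[0,0,0,0,0,0,0,0,0,0,0], hand=0.76)

```text
clock: 32.08
eef_pos: [382.7, 356.6, 210.6]
eef_rot: [-3.141, -0.0, 0.111]
wrist_force: [0.8, -0.8, 0.2]
finger_gap: 71.6
finger_force: 0.0
```

Run:
```python
from h import *
print(telemetry.read_state()['eef_pos'])
a=snap('side','s9.png');b=snap('top','t9.png')
cv2.imwrite('pics/c10.png',np.hstack([cv2.resize(a['pixels'][110:310,220:420],(400,400),interpolation=3),cv2.resize(b['pixels'][90:290,230:430],(400,400),interpolation=3)])[:,:,::-1])
```

```text
[382.74259356 356.61049529 210.55815287]
```

View pics/c10.png

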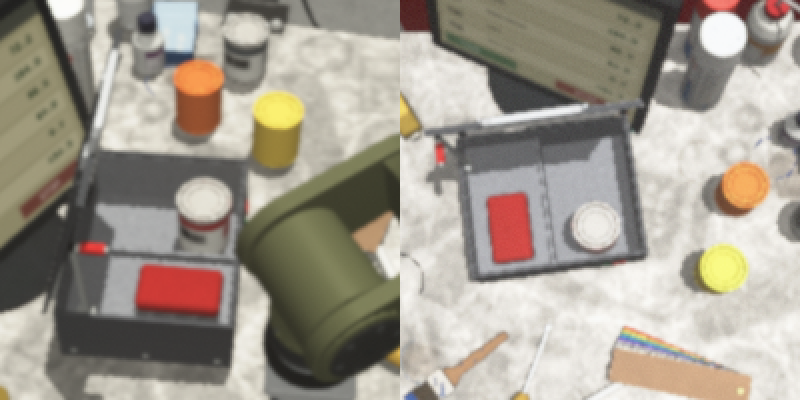

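The block lies flat on the shelf (top crop 511,228), the red-label tin stands in the bay (597,226), and the lid rests on the upright stay. The grey tin hasn't moved.

```bash
python3 -c "
from cell import manip; print(manip.sign_off())"
```

```text
the job is handed in; nothing more can be done
None
```

The colour box is set up and handed in at about 32 s: the lid rests on the upright stay, the red-label tin stands in the deep bay, the red block lies painted side up on the shelf, and the grey tin is where it was.

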